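# Peel the top shim off the sticky stack and present it over the light pad

### The arm

A 6-joint arm with a two-finger parallel gripper is mounted at the origin on the work surface. World frame = base frame: x ahead of the robot, y to its left, z up, the work surface at z = 0. Lengths are in mm, angles in rad, forces in N, time in s.
With the tool pointing down it reaches from about 375 to 925 mm from the base axis. Payload 5.7 kg.
Tool frame: the origin (TCP) lies at the very end of the fingers, on their centre line; the grasp point (between the pads) lies 19 mm behind it; z points along the fingers, y is the line along which they close (so a half turn about z gives the same grasp; the last joint's range is limited). The gripper opens to 85 mm and grips with 20 to 120 N. Pads are 22 mm wide; open, the fingers measure 114 mm over their backs; the gripper's body (76 mm by 85 mm) begins 54 mm behind the grasp point. The pads swing forward as they close: fully open they stand 13 mm farther back than shut.
Start: joints at [-1.356, 0.359, 1.51, -0, 1.272, -0.115], TCP at [194.296, -567.635, 204.767] pointing down, gripper open.
Joint ranges: [-2.97, 2.97], [-1.01, 2.36], [0.21, 2.38], [-0.96, 4.11], [0.2, 2.71], [-2.98, 2.98]. Speed limits (rad/s): [2.39, 2.39, 3.14, 3.14, 3.14, 3.14].

### API

Orientations are given as a rotation vector (axis times angle).
In Python, from cell import * gives the robot as it stands.
- The arm moves only by the shell command python3 -m crank 'ROWS' [FORCE]. ROWS is JSON, one flat list of numbers, 5 for each row, row after row: the shift along the tool's x, y, z scaled (see below), then the turn about the tool's z scaled (see below), then the opening, from 0 (shut) to 1 (fully open). In form: [x, y, z, twist, grip, x, y, z, twist, grip, ...]. A call has 1 to 10 rows; each row is the pose to reach, as a shift and turn from the pose commanded when the call began, along the tool's axes at that moment; what a row does not reach only later rows make up. The controller multiplies each number of a shift by 500 mm and each number of a turn by 0.5 rad. A row lasts 1/8 s, in which the tool goes at most 62.5 mm and 10.7 degrees, less where a joint would pass 70% of its speed; a pose out of reach is approached as far as the arm can. A call with a number of a shift or a turn outside -1 to 1 is refused whole. A call with a gripper value outside its range is refused whole. The fingers move at their own pace and stop on an object; FORCE is the grip in N (left out, the last holds). Time passes only in rows, so rows that repeat a pose let the fingers close. It gives the time, the measured TCP pose, the force, the opening and the grip force at its end, in the units of the state.
- state(): the state, without advancing time (a new reading comes with each control period).
- read_camera(name): name is "scene" or "top" or "wrist"; returns a dict with "image" (384x512x3 uint8, red, green, blue), "fx", "fy", "cx", "cy" (pixels), "distortion" ([k1, k2, p1, p2, k3] as OpenCV has them; the pictures are not rectified), "rvec" (rotation vector, rad) and "tvec" (3), from world to camera coordinates, as OpenCV has them. Camera axes: x right, y down, z forward; pixel columns grow to the right and rows downward; lengths in mm; the calibration is good to about 2 mm. A picture is of the moment at which its call begins. There is no depth.
- hand_in(): hands the job in; it is judged then, once.
Trained networks look in a picture, given as the dict that the camera call returned (one of the last four; its "shot" number tells which), for a name from the list of things; names that differ only in an ending like _2 or _b are one class to them, and where a whole thing is asked for, a point or a joint stands for the part that bears it (a point fixed in the world has none). Each returns a list of dicts, best first, with "confidence" (0 to 1); they miss things now and then, are a little off and sometimes report something else, mostly with a low value. They report only what shows in the picture. A call takes as long as a camera call. They do not tell look-alikes from the thing itself.
- look_for(picture, name): "position" ([column, row] in pixels, amid what is visible of it).
- cut_out(picture, name): "pixels" (384x512 bool, what is visible of it) and "position" ([column, row] in pixels, amid what is visible of it).
- landmark_of(picture, name): "position" ([column, row] in pixels: a listed point, or the origin of a listed thing).
The state is a dict: "t": time; "q": joint angles; "qd": joint speeds; "joint_efforts": joint torques, N m; "tcp_pos": TCP position; "ee_rot": TCP orientation; "ft_force": force on the tool from outside, world axes, zero at the start; "ft_torque": the same for the moment, N m; "gripper_width": finger opening in mm; "finger_force": force on a finger pad.
Only numpy, scipy, OpenCV 4.12 (cv2) and the standard library are available. Lean on these libraries where they do the work, as an engineer would, in place of code of your own. Each camera call takes 0.05 s, during which the arm holds its last target. There are 200 camera calls.

### The job

Three laminated copper shims are stuck together in a stack. Take the topmost one by its upright tab and peel it off corner first: raise the tab corner some 2 cm while the opposite corner still rests on the stack, so that the two shims below stay where they are, then lift it clear. Finish still holding it in the gripper, level and still, about 10 cm above the middle of the light pad; do not put it down or let it go, and leave everything else alone.

Things in the scene. Friction and masses are not known exactly. Their poses are not given: they have to be found in the camera images.
- top_center (a point): centre (half-way up) of the topmost shim's sheet: rigid copper-coloured laminated plate 100 x 72 x 5 mm (its x, y, z; z up), about 0.12 kg, with an upright tab past its +x+y corner, the highest of the three tabs. Sprung lips of the shim below cling to its long edges until it rises 5 mm; peeled from the tab corner it needs a few newtons, pulled straight up it tends to drag the next shim along
- top_tab (a point): grip point of the top shim's tab: mid width and thickness, 24 mm above the sheet's upper face, 12 mm below the tab's top. Tab: plate 8 mm thick, 24 mm wide, 36 mm above the sheet; its thickness runs along the diagonal midway between shim +x and +y (45 deg). In the shim's frame it lies 55.7 mm along x, 41.7 along y, 26.5 above top_center. Axes as the shim's
- top_far (a point): underside of the topmost shim's corner opposite the tab (its -x-y corner); it rests on the shim below, and the sheet can rock about it. No tab stands near it.
- mid_center (a point): centre of the second shim's sheet, same size, lined up with the top one; its own tab stands at its +x-y corner, 4 mm outside the sheets, its top 5 mm lower than the top shim's tab. Its four sprung lips (14 mm long, 3 mm thick, flush with the top shim's upper face) stand 24 mm either side of the middle of each long edge
- mid (a joint): how far the second shim has been pulled up from its place, m; 0 at the start. It sticks to the lowest shim and yields upwards only, at about 6 N
- base: fixed steel base plate 140 x 110 x 12 mm with the lowest shim fast on it, whose tab at the -x+y corner is 10 mm lower than the top shim's, on the black granite plate (whose top is 40 mm above the table); origin under its centre, axes as the shims'
- pad_top (a point): centre of the upper face of the fixed square light pad (black frame 160 x 160 mm, 12 mm high, white top) lying on the granite
- dial: bystander: chrome dial indicator lying face up, case 58 mm across and 20 mm high, with a thin stem; origin under the case's centre
- pincase: bystander: red plastic pin gauge case, 70 x 130 x 26 mm, lying flat; origin under its centre
- dowel: bystander: stainless alignment dowel standing on end, 16 mm across, 55 mm high; origin under its centre
- loupe: bystander: black eye loupe, 38 mm across, 34 mm high; origin under its centre
- spare: bystander: small flat copper shim without tab, 60 x 40 x 6 mm, lying alone; origin under its centre
- cleaner: bystander: small bottle, 44 mm across, 85 mm high; origin under its centre
- blocks: bystander: open wooden tray of gauge blocks, 60 x 110 x 28 mm; origin under its centre
Things that resemble listed ones, but are neither listed nor needed, are in the scene too. What is shaped like the part that bears top_center but pink or purple is not meant.

How it is judged (in metres and radians):
On the way, in this order (a step that is already met when the one before it is completed fails the run):
1. the top shim is tilted up by its tab corner while the opposite corner still rests on the stack (angle between top_center's own z axis and vertical above 0.1 rad and height (world z) of top_far below 0.069 m and height (world z) of top_tab above 0.099 m and contact force between top and the fingers above 0.5 N), for 0.1 s.
2. the top shim is lifted clear of the stack (height (world z) of each of top_far, top_center above 0.092 m), for 0.1 s.
At the end, for the whole second after the job is handed in: The gripper holds the top shim, its centre within 35 mm sideways of the light pad's middle and 50 to 150 mm above the pad, level within 0.2 rad and still (below 0.03 m/s); the second shim is within 4 mm of its place in the stack (horizontal distance between top_center and pad_top below 0.035 m and height (world z) of top_center between 0.102 and 0.202 m and angle between top_center's own z axis and vertical below 0.2 rad and linear speed of top below 0.03 m/s and contact force between top and the fingers above 1 N and value of joint mid below 0.004 m); the arm keeps its last pose, push and grip.
It fails at once if the second shim is pulled up with the top one by more than 8 mm (value of joint mid above 0.008 m).
It fails at once if a bystander is shifted by more than 20 mm (distance of any of dial, pincase, dowel, loupe, spare, cleaner, blocks from where it was at the start of the episode above 0.02 m).
It also fails if it takes over 45 s, if anything falls off the work surface, if the arm or the gripper's body presses on something with over 40 N, if the wrist force passes 120 N, or if a joint passes its speed limit or range.

## Working session

There is one attempt and no reset: what is moved stays moved. The work goes in short steps, Python scripts to look and compute and a shell command to move; the robot and the scene stay as the last step left them, time stands still between calls to the robot, and variables do not carry over. Pictures are saved under pics/ and viewed, at most 10 in all, crops included, and the job is handed in when it is done.

```bash
mkdir -p pics; cat > h.py <<'E'
from cell import *
import numpy as np, cv2
def K(p): return np.array([[p["fx"],0,p["cx"]],[0,p["fy"],p["cy"]],[0,0,1.]])
def ray(p,uv):
    n=cv2.undistortPoints(np.array([[uv]],float),K(p),np.array(p["distortion"],float))[0,0]
    R=cv2.Rodrigues(np.array(p["rvec"],float))[0]; t=np.array(p["tvec"],float).ravel()
    return -R.T@t, R.T@np.array([n[0],n[1],1])
def at_z(p,uv,z):
    c,d=ray(p,uv); return c+d*(z-c[2])/d[2]
def proj(p,X):
    return cv2.projectPoints(np.array(X,float).reshape(-1,1,3),np.array(p["rvec"],float),np.array(p["tvec"],float),K(p),np.array(p["distortion"],float))[0][:,0]
def save(p,n): cv2.imwrite("pics/"+n+".png",p["image"][:,:,::-1])
E
python3 - <<'E'
from h import *
a=read_camera("top");b=read_camera("scene")
cv2.imwrite("pics/a.png",np.vstack([a["image"],b["image"]])[:,:,::-1][:, :])
im=np.hstack([a["image"],b["image"]]);cv2.imwrite("pics/ab.png",cv2.resize(im,(800,300),interpolation=cv2.INTER_AREA)[:,:,::-1])
save(a,"top0");save(b,"sc0")
for n,p in(("top",a),("scene",b)):
  for k,z in(("top_center",64.5),("top_tab",91),("top_far",62),("mid_center",59.5),("pad_top",52),("base",40)):
    for r in landmark_of(p,k)[:3]: print(n,k,np.round(r["position"],1),round(r["confidence"],2),at_z(p,r["position"],z).round(1))
print(state())
E
```

```text
top top_center [366.5 250.6] 0.91 [ 284.8 -481.8   64.5]
top top_center [298.1 187.4] 0.83 [ 512.2 -232.5   64.5]
top top_center [324.8 265.2] 0.68 [ 232.4 -329.3   64.5]
top top_tab [389.2 257.8] 0.89 [ 261.3 -555.9   91. ]
top top_tab [329.5 282.5] 0.83 [ 175.2 -340.9   91. ]
top top_tab [298.8 169.9] 0.75 [ 572.6 -232.    91. ]
top top_far [317.7 246.6] 0.84 [ 298.6 -304.    62. ]
top top_far [293.8 204.8] 0.66 [ 448.8 -217.2   62. ]
top top_far [154.8 129.8] 0.17 [724.5 302.8  62. ]
top pad_top [180.4 186.8] 0.84 [511.4 200.4  52. ]
top base [296.5 189.8] 0.82 [ 505.6 -229.5   40. ]
scene top_center [197.7 105.9] 0.87 [ 314.9 -453.4   64.5]
scene top_center [243.8 119.2] 0.77 [ 277.  -289.1   64.5]
scene top_center [219.6 179.5] 0.66 [ 513.1 -209.7   64.5]
scene top_tab [185.9  88.8] 0.97 [ 293.2 -518.9   91. ]
scene top_tab [198.3 188.7] 0.89 [ 584.4 -227.4   91. ]
scene top_tab [246.7 100.7] 0.8 [ 223.4 -314.4   91. ]
scene top_far [235.4 135.9] 0.87 [ 349.6 -270.9   62. ]
scene top_far [205.9 115.4] 0.82 [ 332.2 -404.5   62. ]
scene top_far [228.9 166.2] 0.58 [ 457.6 -217.    
[... 176 characters left out ...]
 0.7, 'q': array([-1.35609815e+00,  3.58748850e-01,  1.51040241e+00,  1.59393177e-05,
        1.27252330e+00, -1.15107869e-01]), 'qd': array([ 7.32475903e-04,  8.56161388e-05, -1.34273340e-03, -1.46851820e-03,
       -1.20848317e-03, -2.72018525e-04]), 'joint_efforts': array([-1.16549643e-03, -5.27437305e+01, -2.79001951e+01, -1.30721375e-05,
        1.83886972e-03,  2.12165031e-05]), 'tcp_pos': array([ 194.3011304 , -567.6254052 ,  204.79634208]), 'ee_rot': array([-3.09889445e+00, -5.15692581e-01, -1.74974750e-05]), 'ft_force': array([-0.49091434, -0.01944058,  0.02785462]), 'ft_torque': array([ 0.00400179, -0.01706178,  0.06369621]), 'finger_force': 0.0, 'gripper_width': 85.48259999831484}
```

View pics/top0.png

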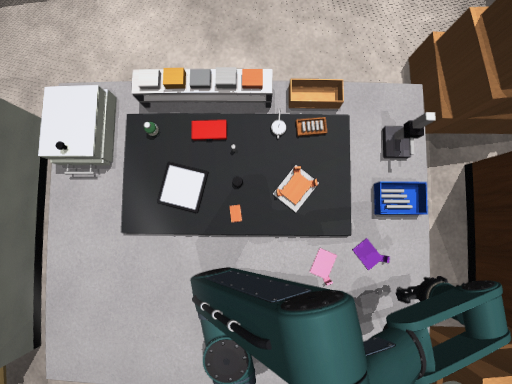

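View pics/sc0.png

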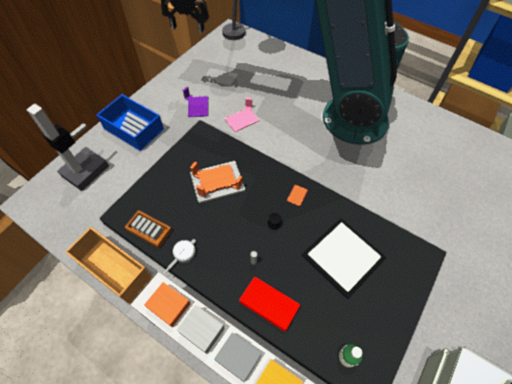

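The top view shows the real stack (orange on white base) at about (298,187). Its tabs are at (304,170), (317,183) and (281,188), so the top tab is near world (577,-230) and the shim yaw is about -37°. The pink and purple decoys lie off the granite, and the light pad is at (180,187), about (510,198). I'm moving above the tab to look closer.

```bash
python3 -m crank '[0.3,-0.13,-0.1,-0.4,1,0.6,-0.25,-0.1,-0.8,1,0.9,-0.38,-0.1,-1,1,0.9,-0.38,-0.1,-1,1,0.9,-0.38,-0.1,-1,1,0.9,-0.38,-0.1,-1,1,0.9,-0.38,-0.1,-1,1,0.9,-0.38,-0.1,-1,1,0.9,-0.38,-0.1,-1,1,0.9,-0.38,-0.1,-1,1]' 20
python3 -m crank '[0,0,0,-1,1,0,0,0,-1,1,0,0,0,-1,1,0,0,0,-1,1]'
python3 -m crank '[0,0,0,-0.76,1,0,0,0,-0.76,1,0,0,0,-0.76,1,0,0,0,-0.76,1]'
cat > m.py <<'E'
from h import *
import sys
w=read_camera("wrist");save(w,sys.argv[1])
s=state();R=cv2.Rodrigues(s["ee_rot"])[0]
print(s["tcp_pos"].round(1),"x",R[:,0].round(3),"y",R[:,1].round(3),"cam",ray(w,[256,192])[0].round(0))
for k,z in(("top_center",64.5),("top_tab",91),("top_far",62),("mid_center",59.5),("base",40)):
    for r in landmark_of(w,k)[:2]: print(k,np.round(r["position"],1),round(r["confidence"],2),at_z(w,r["position"],z).round(1))
E
python3 m.py w1
```

```text
t: 1.95
tcp_pos: [558.1, -242.2, 254.6]
ee_rot: [-2.874, -1.268, 0.001]
ft_force: [-0.7, -0.1, 0.3]
gripper_width: 85.4
finger_force: 0.0
t: 2.45
tcp_pos: [557.2, -243.5, 254.7]
ee_rot: [-2.475, -1.934, 0.001]
ft_force: [-0.2, 0.2, 0.8]
gripper_width: 85.2
finger_force: 0.0
t: 2.95
tcp_pos: [558.1, -242.6, 254.8]
ee_rot: [-2.068, -2.365, 0.0]
ft_force: [0.1, 1.0, 0.2]
gripper_width: 85.2
finger_force: 0.0
[ 558.2 -242.4  254.8] x [-0.134  0.991  0.   ] y [ 0.991  0.134 -0.   ] cam [ 547. -158.  425.]
top_center [ 41.3 184.4] 0.92 [ 279.2 -303.9   64.5]
top_center [221.7 143.9] 0.77 [ 514.4 -219.6   64.5]
top_tab [279.2 155.1] 0.81 [ 584.5 -219.1   91. ]
top_far [171.4 134.4] 0.87 [ 450.9 -216.4   62. ]
top_far [ 76.4 182.2] 0.69 [ 326.7 -295.3   62. ]
```

View pics/w1.png

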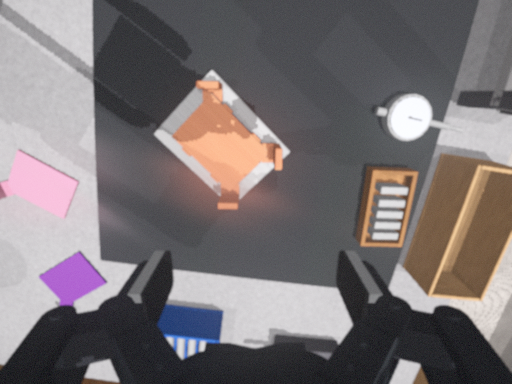

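The close view shows the stack centred at (222,144). The top tab is at (279,156), standing square to the finger line. The centre-to-tab distance comes out at 70 mm against an expected 69.6 mm. I'm descending to just above the tab and looking again.

```bash
python3 -m crank '[0.016,0.028,0.1,0,1,0.032,0.056,0.2,0,1,0.032,0.056,0.24,0,1,0.032,0.056,0.24,0,1,0.032,0.056,0.24,0,1]'
python3 m.py w2
```

```text
t: 3.88
tcp_pos: [584.8, -222.9, 135.9]
ee_rot: [2.061, 2.369, 0.001]
ft_force: [-0.1, -0.3, 0.8]
gripper_width: 85.2
finger_force: 0.0
[ 585.  -223.1  136.4] x [-0.138  0.99  -0.001] y [0.99  0.138 0.002] cam [ 573. -139.  306.]
top_center [  8.6 335.6] 0.93 [ 333.7 -425.1   64.5]
top_center [174.  184.4] 0.64 [ 514.2 -220.7   64.5]
top_tab [252.9 205.9] 0.68 [ 583.9 -220.9   91. ]
top_far [ 10.5 308.3] 0.89 [ 340.8 -387.1   62. ]
top_far [104.  171.4] 0.67 [ 451.5 -218.1   62. ]
mid_center [173.9 184.4] 0.47 [ 512.9 -222.4   59.5]
```

View pics/w2.png

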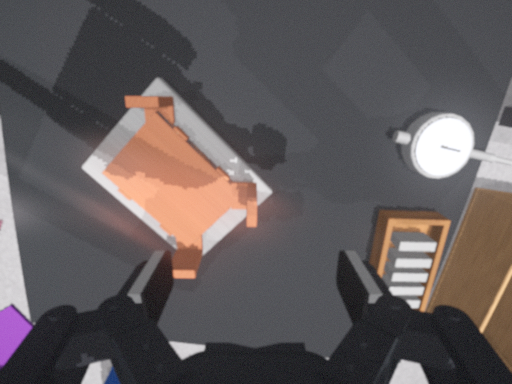

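The tab is at (253,205), midway between the fingertips (170 and 338), and square to them. Next I descend to a shallow grip so the shim can tilt in the pads, and close at 20 N.

```bash
python3 -m crank '[0.004,-0.002,0.04,0,1,0.004,-0.002,0.088,0,1,0.004,-0.002,0.088,0,1,0.004,-0.002,0.088,0,0.4]' 20
python3 -m crank '[0,0,0,0,0.2,0,0,0,0,0,0,0,0,0,0,0,0,0,0,0,0,0,0,0,0,0,0,0,0,0]'
python3 m.py w3
```

```text
t: 4.68
tcp_pos: [583.3, -220.9, 91.6]
ee_rot: [2.061, 2.37, 0.0]
ft_force: [1.6, -0.7, 1.0]
gripper_width: 69.6
finger_force: 0.0
t: 5.42
tcp_pos: [582.7, -220.6, 90.8]
ee_rot: [-2.062, -2.37, -0.0]
ft_force: [0.5, -0.1, -0.5]
gripper_width: -0.3
finger_force: 0.0
[ 582.7 -220.6   90.8] x [-0.139  0.99   0.   ] y [ 0.99   0.139 -0.   ] cam [ 572. -136.  261.]
top_center [157.9 203.4] 0.57 [ 512.2 -219.1   64.5]
top_tab [254.2 233.4] 0.78 [ 583.  -220.1   91. ]
top_far [ 74.  190.1] 0.62 [ 448.9 -218.5   62. ]
mid_center [157.1 204.5] 0.71 [ 510.1 -222.2   59.5]
```

View pics/w3.png

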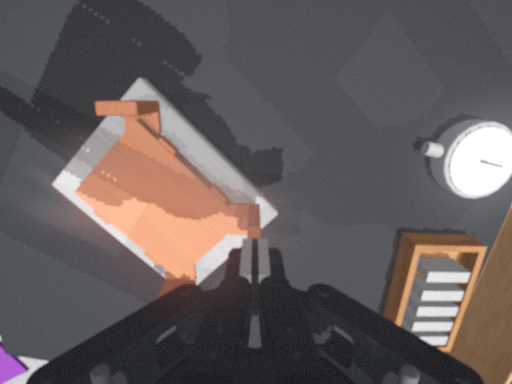

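The fingers shut beside the tab instead of on it. In the picture the fingertips are at about (254,238) and the tab is just beyond them. I'll check where the calibration puts the TCP and enlarge a crop.

```bash
python3 - <<'E'
from h import *
w=read_camera("wrist");s=state();t=s["tcp_pos"];R=cv2.Rodrigues(s["ee_rot"])[0]
print("tcp proj",proj(w,t).round(1), "grasp",proj(w,t-19*R[:,2]).round(1),"fwd x20",proj(w,t+20*R[:,0]).round(1))
c=np.array([583,-220.5,91]);print("tab top/bot",proj(w,[c+[0,0,12],c-[0,0,24]]).round(1))
im=w["image"][170:300,190:330].copy();cv2.imwrite("pics/w3c.png",cv2.resize(im,None,fx=4.5,fy=4.5,interpolation=cv2.INTER_CUBIC)[:,:,::-1])
print(w["fx"],ray(w,[256,192])[1])
for n in("top","scene"):
  p=read_camera(n)
  for k,z in(("top_tab",91),("top_center",64.5),("pad_top",52)):
    for r in landmark_of(p,k)[:3]: print(n,k,np.round(r["position"],1),round(r["confidence"],2),at_z(p,r["position"],z).round(1))
  print(n,"tcp",proj(p,t).round(1)); save(p,n+"1")
p2=read_camera("scene")["image"][130:230,150:283];cv2.imwrite("pics/sc1c.png",cv2.resize(p2,None,fx=6,fy=6,interpolation=cv2.INTER_CUBIC)[:,:,::-1])
E
```

```text
tcp proj [[253.7 233.8]] grasp [[253.6 248.4]] fwd x20 [[253.6 205.1]]
tab top/bot [[254.  242.8]
 [254.1 219.1]]
289.831302310413 [ 0.04866401 -0.31014838 -0.94948608]
top top_tab [294.6 167.9] 0.83 [ 579.7 -217.    91. ]
top top_tab [331.5 280.9] 0.68 [ 180.8 -348.    91. ]
top top_tab [388.6 256.4] 0.57 [ 266.3 -553.7   91. ]
top top_center [367.9 252.2] 0.9 [ 279.  -486.9   64.5]
top top_center [327.1 261.9] 0.8 [ 244.2 -337.6   64.5]
top top_center [295.8 190.6] 0.51 [ 500.4 -224.1   64.5]
top pad_top [180.2 185.9] 0.86 [514.8 201.2  52. ]
top tcp [[295.6 167.1]]
scene top_tab [201.9 186.8] 0.94 [ 573.8 -223.1   91. ]
scene top_tab [246.4 100.2] 0.9 [ 222.1 -316.6   91. ]
scene top_tab [296.8 194.7] 0.24 [446.3   8.8  91. ]
scene top_center [215.6 179.2] 0.94 [ 518.8 -220.    64.5]
scene top_center [244.  119.6] 0.67 [ 278.1 -287.5   64.5]
scene top_center [347.9 357.2] 0.54 [734.7 316.5  64.5]
scene pad_top [344.  255.7] 0.56 [515.1 198.4  52. ]
scene pad_top [147.9 230.2] 0.48 [ 750.  -276.3   52. ]
scene tcp [[200.6 189.5]]
```

View pics/w3c.png

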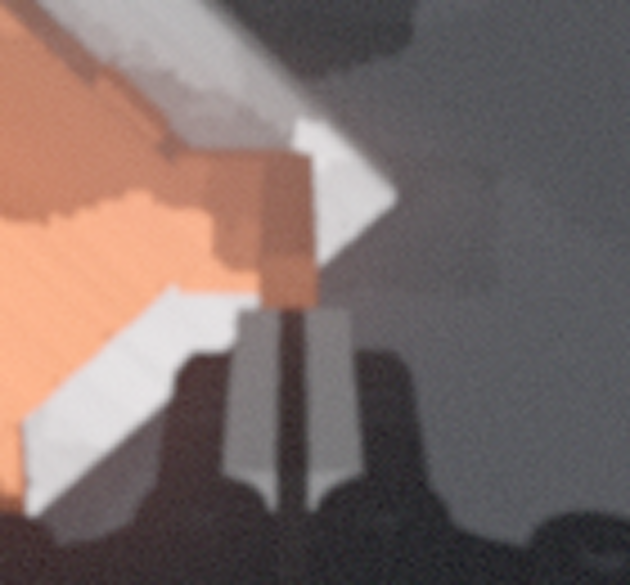

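View pics/sc1c.png

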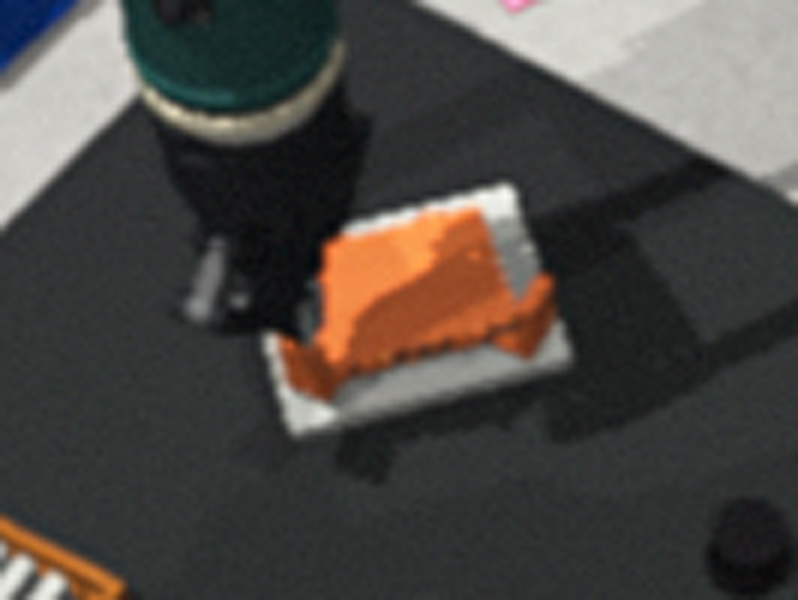

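The projections agree with the tab's position. The shut fingertips, though, sit about 25 mm above the reported TCP plane, judging by their size and row, so they closed over the tab's top. A TCP height of 72 is safe under either reading because the sheet is at 67. I'll reopen, go down 18 mm and close again.

```bash
python3 -m crank '[0,0,0,0,0.5,0,0,0,0,0.5,0,0,0,0,0.5,0,0,0.018,0,0.5,0,0,0.036,0,0.5,0,0,0.036,0,0.5,0,0,0.036,0,0.3]' 20
python3 -m crank '[0,0,0,0,0.1,0,0,0,0,0,0,0,0,0,0,0,0,0,0,0,0,0,0,0,0]'
python3 - <<'E'
from h import *
w=read_camera("wrist")
cv2.imwrite("pics/w4c.png",cv2.resize(w["image"][150:310,60:330],None,fx=2.9,fy=2.9,interpolation=cv2.INTER_CUBIC)[:,:,::-1])
E
```

```text
t: 7.1
tcp_pos: [582.7, -220.5, 72.6]
ee_rot: [-2.062, -2.37, 0.0]
ft_force: [-0.4, 0.0, 0.2]
gripper_width: 26.4
finger_force: 0.0
t: 7.72
tcp_pos: [582.6, -220.5, 73.0]
ee_rot: [-2.062, -2.37, -0.0]
ft_force: [-2.0, 1.4, 3.1]
gripper_width: 7.0
finger_force: 21.7
```

View pics/w4c.png

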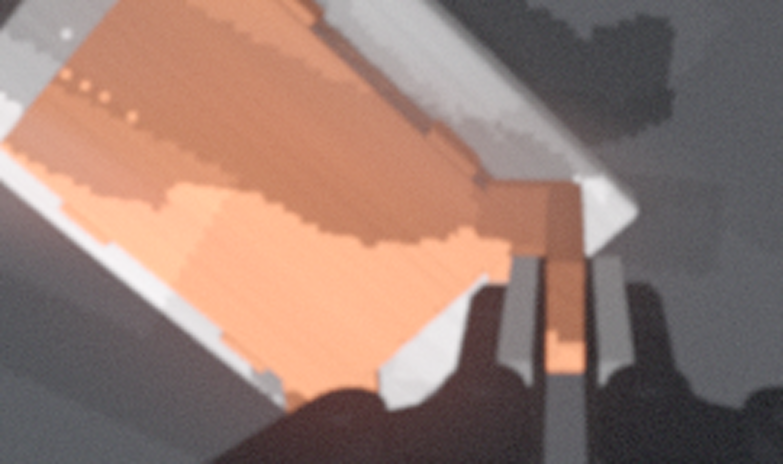

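The fingers now hold the tab at a width of 7.0 and 21.7 N, but only near its top (crop row 258). I'll regrip 5 mm lower, which still clears the sheet.

```bash
python3 -m crank '[0,0,0,0,0.3,0,0,0,0,0.3,0,0,0.01,0,0.3,0,0,0.01,0,0.3,0,0,0.01,0,0.2,0,0,0.01,0,0,0,0,0.01,0,0,0,0,0.01,0,0,0,0,0.01,0,0]' 20
python3 - <<'E'
from h import *
w=read_camera("wrist");s=read_camera("scene");T=state()["tcp_pos"]
cv2.imwrite("pics/w5c.png",np.hstack([cv2.resize(w["image"][190:270,200:300],(400,320),interpolation=cv2.INTER_CUBIC),cv2.resize(s["image"][155:215,165:240],(400,320),interpolation=cv2.INTER_CUBIC)])[:,:,::-1])
print(proj(s,[T,T+[0,0,30]]).round(1),state()["ft_force"])
E
```

```text
t: 8.9
tcp_pos: [582.6, -220.5, 67.8]
ee_rot: [-2.062, -2.37, -0.0]
ft_force: [-1.7, 0.3, -0.1]
gripper_width: 7.1
finger_force: 22.4
[[201.7 193.8]
 [200.4 188.1]] [-1.60794794  0.31236835  0.41729695]
```

View pics/w5c.png

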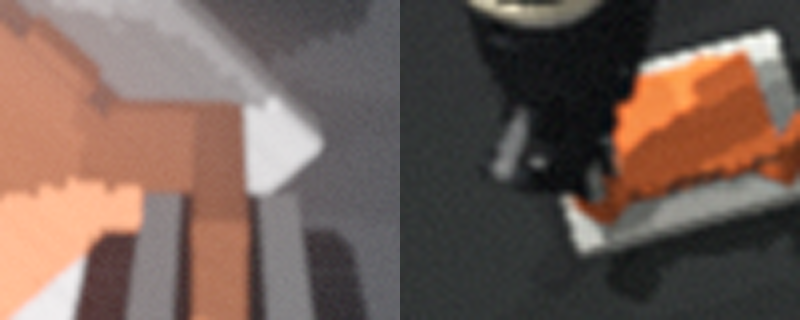

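This is a good shallow grip, with the tab overlapped by about 8 mm. I'll start the peel slowly, following the arc about the far corner.

```bash
python3 -m crank '[0,-0.002,-0.005,0,0,0,-0.003,-0.01,0,0,0,-0.005,-0.015,0,0,0,-0.007,-0.02,0,0,0,-0.007,-0.02,0,0]' 20
cat > v.py <<'E'
from h import *
import sys
w=read_camera("wrist");s=read_camera("scene")
cv2.imwrite("pics/%s.png"%sys.argv[1],np.hstack([cv2.resize(w["image"][130:290,60:300],(480,320),interpolation=cv2.INTER_CUBIC),cv2.resize(s["image"][155:215,185:245],(320,320),interpolation=cv2.INTER_CUBIC)])[:,:,::-1])
for k in ("top_far","top_tab","top_center"):
  print(k,[(np.round(r["position"],1),round(r["confidence"],2)) for r in landmark_of(w,k)[:2]])
q=state();print(q["tcp_pos"].round(1),q["ft_force"].round(2),q["ft_torque"].round(3),q["gripper_width"])
E
python3 v.py v1
```

```text
t: 9.62
tcp_pos: [580.0, -220.9, 78.5]
ee_rot: [2.061, 2.369, 0.002]
ft_force: [3.3, 3.8, -1.6]
gripper_width: 7.3
finger_force: 26.1
top_far [(array([ 72.6, 195.4]), 0.64), (array([255.2, 252.7]), 0.53)]
top_tab [(array([255.4, 248.4]), 0.61)]
top_center [(array([156.7, 212.1]), 0.73)]
[ 580.1 -221.1   78.2] [ 3.83  3.14 -1.61] [ 0.738 -0.879 -0.199] 7.4237424398882546
```

```bash
cat > t.py <<'E'
from h import *
# shim hypotheses: yaw, rest centre; compare landmark pixels with tilt-about-far and level lift
yaw=np.radians(-36.6); C0=np.array([513,-220.,64.5])
Rz=cv2.Rodrigues(np.array([0,0,yaw]))[0]
P=dict(top_far=[-50,-36,-2.5],top_center=[0,0,0],top_tab=[55.7,41.7,26.5])
ax=Rz@np.array([36,-50,0]); ax/=np.linalg.norm(ax); far0=C0+Rz@np.array(P["top_far"])
def pts(a,lift,sh=0):
    Rt=cv2.Rodrigues(-a*ax*(1 if cv2.Rodrigues(-.1*ax)[0].dot(Rz@[1,.7,0])[2]>0 else -1))[0]
    return {k:far0+[sh,0,lift]+Rt@Rz@(np.array(v,float)-P["top_far"]) for k,v in P.items()}
if __name__=="__main__":
  w=read_camera("wrist");s=read_camera("scene")
  from scipy.optimize import least_squares
  obs=[]
  for p in (w,s):
    for k in P:
      L=landmark_of(p,k)
      ref=proj(p,pts(0.08,5)[k])[0]
      L=[r for r in L if np.linalg.norm(np.array(r["position"])-ref)<22]
      if L: obs.append((p,k,np.array(L[0]["position"]),L[0]["confidence"]))
  f=lambda x:np.concatenate([c*np.clip(proj(p,pts(x[0],x[1],x[2])[k])[0]-o,-15,15)/(1 if p is w else .5) for p,k,o,c in obs]+[[x[2]*.3]])
  r=least_squares(f,[0.05,2,0]);print("tilt %.3f lift %.1f shift %.1f"%tuple(r.x),"cost",r.cost)
  for p,k,o,c in obs: print("wrist" if p is w else "scene",k,o.round(1),round(c,2),(proj(p,pts(*r.x)[k])[0]-o).round(1))
  q=state();print(q["tcp_pos"].round(1),q["ft_force"].round(2),q["gripper_width"])
E
python3 t.py
```

```text
tilt 0.090 lift -2.4 shift 2.1 cost 24.11241220366746
wrist top_far [ 75.3 195.6] 0.67 [0.2 0.5]
wrist top_center [157.2 210.1] 0.88 [0.8 2.9]
wrist top_tab [258.5 249.2] 0.84 [-2.1 -0. ]
scene top_far [229.2 166.6] 0.79 [ 0.  -1.2]
scene top_center [217.9 176.4] 0.94 [-1.5  1.2]
scene top_tab [198. 186.] 0.73 [2.7 1.5]
[ 580.1 -221.1   78.1] [ 4.73  3.27 -0.83] 7.4115514450843065
```

The fit gives a tilt of about 0.09 rad with the far corner still down, so the peel is working. I'll raise it to about 22 mm.

```bash
python3 -m crank '[0,-0.002,-0.006,0,0,0,-0.004,-0.012,0,0,0,-0.006,-0.018,0,0,0,-0.008,-0.024,0,0,0,-0.008,-0.024,0,0,0,-0.008,-0.024,0,0]' 20
python3 t.py; python3 v.py v2
```

```text
t: 11.02
tcp_pos: [574.5, -222.0, 89.7]
ee_rot: [-2.061, -2.37, 0.002]
ft_force: [-0.9, 0.6, -1.0]
gripper_width: 7.2
finger_force: 22.6
tilt 0.125 lift 10.9 shift -3.5 cost 26.00175250641085
wrist top_center [153.6 213.7] 0.78 [2.4 0.2]
wrist top_tab [256.4 251.8] 0.94 [-2.4  1.3]
scene top_far [230.9 162. ] 0.95 [-0.8 -0.4]
scene top_center [218.8 174.6] 0.91 [-1.6 -1.4]
scene top_tab [200.6 179.8] 0.93 [1.  2.4]
[ 575.2 -221.6   89.7] [ 0.1  -0.06 -0.91] 7.342101418642819
top_far []
top_tab [(array([256.1, 250.8]), 0.67)]
top_center [(array([155.1, 216.4]), 0.72)]
[ 575.3 -221.6   89.8] [ 0.23  0.01 -1.39] [-0.009 -0.089 -0.019] 6.989303588674722
```

View pics/v2.png

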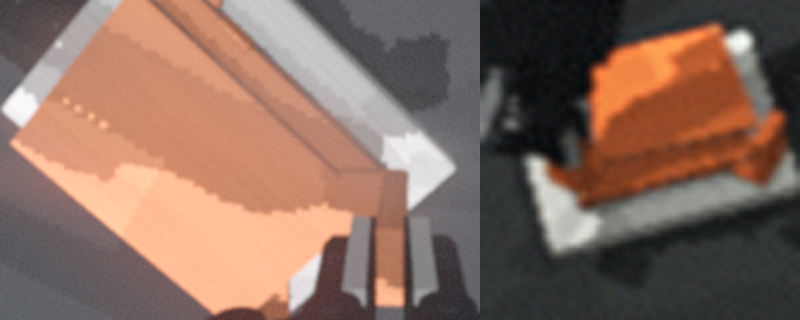

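The shim's lower edge now shows clear of the second sheet along the near side. In image coordinates its left (far) corner is at about (66,201). I have no picture views left, so I'll determine the tilt numerically from that corner and the known grip point.

```bash
cat > g.py <<'E'
from t import *
w=read_camera("wrist")
g0=np.array([582.6,-220.5,98.]);T0=np.array([582.6,-220.5,67.8])
def body(a,T,loc,C=C0):
    Rt=cv2.Rodrigues(-a*ax*(1 if cv2.Rodrigues(-.1*ax)[0].dot(Rz@[1,.7,0])[2]>0 else -1))[0]
    return T+(g0-T0)+Rt@(C+Rz@np.array(loc,float)-g0)
if __name__=="__main__":
  T=state()["tcp_pos"]
  for a in(0,.04,.08,.12,.16,.2):
    print(a,[proj(w,body(a,T,l))[0].round(1).tolist() for l in([-50,-36,2.5],[50,36,2.5],[50,-36,2.5],[-50,36,2.5])],"far",body(a,T,P["top_far"]).round(1),"tab z",body(a,T,P["top_tab"])[2].round(1))
  for k in("top_center",):
    for c in cut_out(w,k)[:2]:
      m=c["pixels"].astype(np.uint8);ct=max(cv2.findContours(m,0,2)[0],key=cv2.contourArea)
      print(c["confidence"],cv2.approxPolyDP(ct,4,True)[:,0].tolist())
  o=cv2.imread("pics/w3.png")[:,:,::-1].astype(int);
  for n,im in(("w3",o),("now",w["image"].astype(int))):
    m=((im[...,0]-im[...,2]>50)&(im[...,0]>90)).astype(np.uint8);m[290:]=0;m[:,290:]=0
    ct=max(cv2.findContours(m,0,2)[0],key=cv2.contourArea);print(n,cv2.approxPolyDP(ct,4,True)[:,0].tolist())
E
python3 g.py
```

```text
0 [[53.2, 204.8], [241.4, 232.3], [171.9, 296.7], [117.5, 122.6]] far [ 444.1 -220.2   84. ] tab z 113.0
0.04 [[60.2, 202.3], [243.3, 232.3], [174.4, 295.2], [122.3, 122.4]] far [ 445.6 -220.2   78.8] tab z 113.0
0.08 [[67.1, 200.0], [245.2, 232.4], [176.9, 293.7], [127.2, 122.2]] far [ 447.4 -220.2   73.6] tab z 113.0
0.12 [[73.9, 197.9], [247.1, 232.6], [179.5, 292.4], [132.0, 122.1]] far [ 449.4 -220.2   68.6] tab z 113.0
0.16 [[80.7, 196.0], [249.1, 232.8], [182.1, 291.1], [136.9, 122.1]] far [ 451.5 -220.3   63.6] tab z 113.1
0.2 [[87.4, 194.2], [251.0, 233.0], [184.8, 289.9], [141.7, 122.0]] far [ 453.9 -220.3   58.6] tab z 113.1
0.98 [[0, 339], [0, 383], [9, 383], [32, 368], [12, 356]]
0.58 [[67, 200], [166, 285], [189, 280], [242, 237], [248, 239], [248, 278], [260, 281], [262, 216], [226, 214], [130, 124]]
w3 [[95, 101], [97, 115], [123, 115], [126, 130], [75, 192], [164, 268], [162, 289], [194, 283], [194, 263], [227, 233], [259, 237], [257, 205], [231, 203], [187, 167], [165, 138], [155, 137], [137, 120], [158, 133], [157, 102]]
now [[107, 101], [109, 115], [133, 115], [135, 126], [123, 127], [65, 202], [166, 287], [186, 284], [202, 289], [204, 269], [226, 248], [233, 248], [237, 237], [248, 239], [247, 281], [260, 283], [262, 217], [250, 215], [167, 135], [167, 102]]
```

The corners put the shim at about 0.08 rad tilt with the far corner near z = 74, so it has come loose. It may never have exceeded 0.1 rad with the corner down. I'll re-seat it, regrip a little shallower so the pads resist rotation less, and peel again with measurement.

```bash
python3 -m crank '[0,0.002,0.008,0,0,0,0.004,0.016,0,0,0,0.007,0.024,0,0,0,0.01,0.03,0,0,0,0.013,0.038,0,0,0,0.015,0.044,0,0,0,0.015,0.044,0,0]' 20
python3 g.py
```

```text
t: 12.65
tcp_pos: [582.9, -220.6, 67.9]
ee_rot: [2.062, 2.37, 0.0]
ft_force: [-1.0, 0.5, 2.4]
gripper_width: 7.1
finger_force: 23.8
0 [[53.1, 204.8], [241.3, 232.3], [171.8, 296.7], [117.4, 122.6]] far [ 451.6 -219.1   62.1] tab z 91.1
0.04 [[60.0, 202.3], [243.2, 232.3], [174.3, 295.2], [122.2, 122.4]] far [ 453.2 -219.2   56.9] tab z 91.1
0.08 [[67.0, 200.0], [245.1, 232.4], [176.9, 293.8], [127.1, 122.2]] far [ 454.9 -219.2   51.7] tab z 91.1
0.12 [[73.8, 197.9], [247.1, 232.6], [179.4, 292.4], [131.9, 122.1]] far [ 456.9 -219.2   46.7] tab z 91.2
0.16 [[80.6, 196.0], [249.0, 232.8], [182.1, 291.1], [136.8, 122.0]] far [ 459.  -219.3   41.7] tab z 91.2
0.2 [[87.3, 194.2], [250.9, 233.0], [184.7, 289.9], [141.6, 122.0]] far [ 461.4 -219.3   36.8] tab z 91.2
0.92 [[45, 207], [153, 292], [188, 283], [238, 238], [248, 241], [248, 280], [261, 281], [257, 217], [216, 215], [117, 125]]
0.58 [[0, 374], [0, 383], [15, 383]]
w3 [[95, 101], [97, 115], [123, 115], [126, 130], [75, 192], [164, 268], [162, 289], [194, 283], [194, 263], [227, 233], [259, 237], [257, 205], [231, 203], [187, 167], [165, 138], [155, 137], [137, 120], [158, 133], [157, 102]]
now [[70, 103], [73, 118], [107, 118], [109, 131], [44, 211], [148, 289], [187, 284], [220, 252], [233, 248], [237, 237], [248, 239], [247, 281], [262, 282], [256, 218], [224, 213], [143, 139], [148, 136], [144, 102]]
```

At rest the far corner images at (44,210), not the modelled 53, so the model was biased by about 0.05 rad. The earlier tilt was therefore about 0.125 rad with the far corner near 67, so step 1 was probably met. I'll peel once more to 18 mm in the same grip and measure against this rest reference.

```bash
python3 -m crank '[0,-0.002,-0.006,0,0,0,-0.004,-0.012,0,0,0,-0.006,-0.018,0,0,0,-0.008,-0.024,0,0,0,-0.01,-0.03,0,0,0,-0.012,-0.036,0,0,0,-0.012,-0.036,0,0]' 20
python3 g.py | grep -v "^w3"
```

```text
t: 13.62
tcp_pos: [577.0, -221.5, 86.1]
ee_rot: [2.062, 2.37, 0.0]
ft_force: [1.1, -0.1, -0.7]
gripper_width: 7.3
finger_force: 21.3
0 [[53.2, 204.7], [241.3, 232.1], [171.9, 296.5], [117.5, 122.5]] far [ 445.7 -220.    80.2] tab z 109.2
0.04 [[60.2, 202.2], [243.3, 232.1], [174.4, 295.0], [122.3, 122.3]] far [ 447.2 -220.    74.9] tab z 109.2
0.08 [[67.1, 199.9], [245.2, 232.2], [177.0, 293.5], [127.2, 122.1]] far [ 449.  -220.1   69.8] tab z 109.2
0.12 [[73.9, 197.8], [247.1, 232.4], [179.5, 292.2], [132.0, 122.0]] far [ 451.  -220.1   64.7] tab z 109.2
0.16 [[80.7, 195.8], [249.0, 232.5], [182.1, 290.9], [136.9, 122.0]] far [ 453.1 -220.1   59.7] tab z 109.2
0.2 [[87.4, 194.1], [250.9, 232.8], [184.8, 289.7], [141.7, 121.9]] far [ 455.5 -220.2   54.8] tab z 109.3
0.96 [[57, 203], [161, 287], [188, 281], [243, 237], [248, 240], [249, 278], [260, 280], [259, 217], [225, 216], [122, 125]]
0.67 [[0, 345], [0, 383], [28, 373], [20, 361], [7, 358]]
now [[101, 101], [103, 115], [128, 115], [131, 130], [119, 125], [55, 206], [160, 289], [175, 284], [200, 289], [201, 271], [226, 248], [233, 248], [237, 237], [248, 239], [247, 281], [261, 282], [258, 216], [245, 214], [163, 136], [163, 102]]
```

```bash
python3 - <<'E'
from g import *
im=cv2.imread("pics/v1.png")[:,:480,::-1].astype(int)
m=((im[...,0]-im[...,2]>50)&(im[...,0]>90)).astype(np.uint8)
ct=max(cv2.findContours(m,0,2)[0],key=cv2.contourArea);a=cv2.approxPolyDP(ct,6,True)[:,0]/2+[60,130];print(a.tolist())
# wrist cam is fixed to tool: model in tool-relative terms at current T
T=state()["tcp_pos"]
for t in(-.06,-.03,0,.03,.06,.09,.12):print(t,proj(w,body(t,T,[-50,-36,2.5])).round(1))
# seated position of sheet/lips/tabs: other tabs' heights (mid lifted?)
for p in (read_camera("scene"),w):
  for k in("mid_center","base"):
    print(k,[(np.round(r["position"],1).tolist(),round(r["confidence"],2)) for r in landmark_of(p,k)[:2]])
E
```

```text
[[69.5, 195.5], [92.5, 221.0], [160.0, 277.5], [165.0, 288.5], [184.0, 284.0], [195.5, 289.5], [195.5, 275.5], [226.0, 249.0], [234.0, 248.0], [237.0, 237.5], [248.5, 240.0], [247.0, 282.0], [261.5, 282.0], [264.0, 217.5], [232.5, 210.5], [154.0, 137.0], [158.0, 130.0], [121.5, 130.0]]
-0.06 [[ 42.6 208.9]]
-0.03 [[ 47.9 206.8]]
0 [[ 53.2 204.8]]
0.03 [[ 58.5 202.9]]
0.06 [[ 63.7 201.1]]
0.09 [[ 68.8 199.4]]
0.12 [[ 73.9 197.8]]
mid_center [([252.6, 261.5], 0.27)]
base [([216.4, 182.0], 0.79)]
mid_center []
base []
```

Without the bias, the figures for the first peel are consistent: 10 mm rise gave a tilt of about 0.09 rad, and it came loose somewhere before 22 mm. The reseat left the far corner sitting on the lips, so step 1 is uncertain. I'll clamp hard to square the tab in the pads, seat it properly, and regrip shallower for a clean peel.

```bash
cat > c.py <<'E'
from g import *
def corner(w):
  im=w["image"].astype(int);m=((im[...,0]-im[...,2]>50)&(im[...,0]>90)).astype(np.uint8);m[290:]=0;m[:,290:]=0
  ct=max(cv2.findContours(m,0,2)[0],key=cv2.contourArea)[:,0];ct=ct[(ct[:,1]>160)&(ct[:,1]<240)];k=ct[:,0]<=ct[:,0].min()+1
  return ct[k].mean(0)
if __name__=="__main__":
  c=corner(w);q=state();T=q["tcp_pos"]
  import scipy.optimize as so
  a=so.minimize_scalar(lambda a:np.sum((proj(w,body(a,T,[-50,-36,2.5]))[0]-c)**2),bounds=(-.2,.4),method="bounded")
  print("corner",c.round(1),"tilt",round(a.x,3),"res",round(a.fun**.5,1),"far",body(a.x,T,P["top_far"]).round(1),"tcp",T.round(1),"F",q["ft_force"].round(1),"gw",round(q["gripper_width"],1),"t",q["t"])
E
python3 -m crank '[0,0,0,0,0,0,0,0,0,0,0,0,0,0,0,0,0,0,0,0]' 120
python3 c.py
python3 -m crank '[0,0.006,0.009,0,0,0,0.012,0.018,0,0,0,0.012,0.024,0,0,0,0.012,0.03,0,0,0,0.012,0.036,0,0,0,0.012,0.038,0,0,0,0.012,0.038,0,0]' 120
python3 c.py
```

```text
t: 14.52
tcp_pos: [576.8, -221.4, 85.8]
ee_rot: [-2.062, -2.37, -0.0]
ft_force: [-0.2, -0.5, -0.7]
gripper_width: 3.4
finger_force: 118.4
corner [ 56.  204.5] tilt 0.015 res 0.6 far [ 446.2 -220.    78.1] tcp [ 576.8 -221.4   85.8] F [ 0.5  0.9 -2.4] gw 3.2 t 14.575
t: 15.45
tcp_pos: [586.1, -221.5, 70.0]
ee_rot: [2.058, 2.365, 0.004]
ft_force: [1.6, 1.2, 17.9]
gripper_width: 3.3
finger_force: 121.7
corner [ 38.3 210.3] tilt -0.077 res 0.6 far [ 452.5 -220.1   74.5] tcp [ 586.1 -221.5   70.1] F [ 1.8  1.6 17.4] gw 3.4 t 15.5
```

The shim is sitting on the lips, out of register (17 N at TCP 70). Re-seating isn't actually needed. I can hold it about 20 mm up and ease the grip, so the far corner sinks under its own weight onto the stack while the tab stays held. The measured pad compliance of about 0.04 mm/N allows a fine-scaled light grip.

```bash
python3 -m crank '[0,-0.004,-0.016,0,0,0,-0.008,-0.032,0,0,0,-0.012,-0.04,0,0,0,-0.012,-0.04,0,0,0,-0.012,-0.04,0,0,0,-0.012,-0.04,0,0]' 20
python3 c.py
python3 -m crank '[0,0,0,0,0.085,0,0,0,0,0.085,0,0,0,0,0.085]' 20
python3 c.py
```

```text
t: 16.25
tcp_pos: [576.6, -221.3, 86.4]
ee_rot: [-2.061, -2.37, 0.0]
ft_force: [-0.1, -0.1, -1.2]
gripper_width: 3.1
finger_force: 118.4
corner [ 55.6 204.4] tilt 0.012 res 0.4 far [ 445.9 -219.9   79. ] tcp [ 576.7 -221.3   86.5] F [-0.4 -0.6 -1.3] gw 3.4 t 16.3
t: 16.68
tcp_pos: [576.8, -221.4, 86.8]
ee_rot: [-2.062, -2.37, -0.0]
ft_force: [0.0, -0.1, -1.9]
gripper_width: 7.1
finger_force: 17.9
corner [ 55. 205.] tilt 0.009 res 0.8 far [ 445.9 -220.    79.8] tcp [ 576.8 -221.4   86.8] F [-0.4  0.7 -0.6] gw 7.3 t 16.725
```

The finger force follows the opening command (0.085 gives 18 N). I'll ease it further in small steps.

```bash
python3 -m crank '[0,0,0,0,0.088,0,0,0,0,0.09,0,0,0,0,0.09]' 20
python3 c.py
python3 -m crank '[0,0,0,0,0.091,0,0,0,0,0.092]' 20
python3 c.py
```

```text
t: 17.1
tcp_pos: [576.8, -221.4, 86.8]
ee_rot: [-2.062, -2.37, -0.0]
ft_force: [0.4, -0.7, -0.7]
gripper_width: 7.7
finger_force: 7.6
corner [ 56.5 203.5] tilt 0.019 res 0.1 far [ 446.3 -220.    78.5] tcp [ 576.8 -221.4   86.8] F [ 0.2  0.1 -0.9] gw 7.5 t 17.15
t: 17.4
tcp_pos: [576.8, -221.4, 86.8]
ee_rot: [-2.062, -2.37, -0.0]
ft_force: [-0.0, -0.5, -0.2]
gripper_width: 7.9
finger_force: 6.1
corner [ 62.  202.5] tilt 0.049 res 0.7 far [ 447.5 -220.    74.6] tcp [ 576.8 -221.4   86.8] F [-0.2  0.  -2.1] gw 7.9 t 17.45
```

Easing works: the tilt is now 0.05 rad at 6 N. I'll continue in steps.

```bash
python3 -m crank '[0,0,0,0,0.094]' 20
python3 c.py
python3 -m crank '[0,0,0,0,0.096]' 20
python3 c.py
```

```text
t: 17.58
tcp_pos: [576.8, -221.4, 86.8]
ee_rot: [-2.062, -2.37, -0.0]
ft_force: [-0.6, 0.7, -1.4]
gripper_width: 8.1
finger_force: 5.9
corner [ 67.5 200.5] tilt 0.081 res 0.5 far [ 449.  -220.    70.4] tcp [ 576.8 -221.4   86.8] F [ 0.1  0.1 -0.4] gw 8.0 t 17.625
t: 17.75
tcp_pos: [576.8, -221.4, 86.8]
ee_rot: [-2.062, -2.37, -0.0]
ft_force: [-0.4, -0.3, -1.5]
gripper_width: 8.3
finger_force: 5.5
corner [ 72. 200.] tilt 0.106 res 1.4 far [ 450.2 -220.    67.3] tcp [ 576.8 -221.4   86.8] F [-0.4  1.3 -1.7] gw 8.4 t 17.8
```

```bash
python3 -m crank '[0,0,0,0,0.098]' 20
python3 c.py
python3 -m crank '[0,0,0,0,0.1]' 20
python3 c.py
```

```text
t: 17.92
tcp_pos: [576.8, -221.4, 86.8]
ee_rot: [-2.062, -2.37, -0.0]
ft_force: [-0.7, -0.7, -1.7]
gripper_width: 8.6
finger_force: 4.7
corner [ 76.3 198.7] tilt 0.132 res 1.4 far [ 451.5 -220.1   64.1] tcp [ 576.8 -221.4   86.8] F [-0.3  0.1 -1.6] gw 7.8 t 17.975
t: 18.1
tcp_pos: [576.8, -221.4, 86.8]
ee_rot: [-2.062, -2.37, -0.0]
ft_force: [-0.7, -0.3, -1.1]
gripper_width: 8.7
finger_force: 2.6
corner [ 76.3 198.3] tilt 0.132 res 1.0 far [ 451.5 -220.1   64. ] tcp [ 576.8 -221.4   86.8] F [ 0.7  0.1 -2. ] gw 8.5 t 18.15
```

The far corner has come to rest at about 64 mm with the shim at 0.13 rad, as lip contact predicts. I'll raise 2 mm for margin, hold it there, and measure.

```bash
python3 -m crank '[0,-0.001,-0.002,0,0.1,0,-0.001,-0.004,0,0.1,0,-0.001,-0.004,0,0.1,0,-0.001,-0.004,0,0.1]' 20
python3 c.py
python3 - <<'E'
from t import *
E
python3 t.py
```

```text
t: 18.65
tcp_pos: [576.4, -221.5, 88.8]
ee_rot: [2.062, 2.37, 0.0]
ft_force: [0.7, -0.3, -0.6]
gripper_width: 8.7
finger_force: 3.9
corner [ 79.  196.5] tilt 0.15 res 0.0 far [ 452.  -220.2   63.8] tcp [ 576.4 -221.5   88.8] F [-0.1 -0.6 -1.3] gw 8.7 t 18.7
tilt 0.163 lift 3.4 shift 1.3 cost 27.496276180818217
wrist top_far [ 82.4 194.4] 0.92 [ 1.1 -0.6]
wrist top_center [161.6 213.8] 0.64 [-0.1 -1.1]
wrist top_tab [256.2 249.7] 0.9 [-0.3  2.6]
scene top_far [229.  164.4] 0.82 [ 0.2 -0.3]
scene top_center [215.1 177.3] 0.89 [ 1.3 -2. ]
scene top_tab [199.9 180.9] 0.94 [1.1 2.6]
[ 576.3 -221.5   88.8] [ 0.05 -0.69 -0.06] 8.96955762282874
```

Two independent estimates agree: tilt 0.15–0.16 rad with the far corner at about 64 mm, still held. Step 1 is met, so I'll clamp firmly to square it level and lift clear.

```bash
python3 -m crank '[0,0,0,0,0,0,0,0,0,0,0,0,0,0,0,0,0,-0.01,0,0,0,0,-0.03,0,0,0,0,-0.06,0,0,0,0,-0.1,0,0,0,0,-0.13,0,0,0,0,-0.136,0,0,0,0,-0.136,0,0]' 120
python3 c.py
```

```text
t: 20.35
tcp_pos: [576.3, -221.5, 156.9]
ee_rot: [2.062, 2.37, 0.0]
ft_force: [-0.1, 0.1, -1.6]
gripper_width: 3.7
finger_force: 118.0
corner [ 71.8 199. ] tilt 0.106 res 0.9 far [ 449.3 -219.9  136.9] tcp [ 575.9 -221.3  156.4] F [-0.4 -0.5 -1.8] gw 3.2 t 20.4
```

Lifted clear, with only the shim's own weight (1.6 N) on the wrist and a tilt of about 0.1 rad, within tolerance. Now carrying it over the pad.

```bash
python3 -m crank '[0.03,0.005,0,0,0,0.09,0.014,0,0,0,0.17,0.026,0,0,0,0.25,0.039,0,0,0,0.33,0.051,0,0,0,0.41,0.063,0,0,0,0.49,0.076,0,0,0,0.57,0.088,0,0,0,0.65,0.1,0,0,0,0.72,0.111,0,0,0]' 120
python3 -m crank '[0.05,0.008,0,0,0,0.08,0.013,0,0,0,0.1,0.016,0,0,0,0.108,0.017,0,0,0,0.108,0.017,0,0,0,0.108,0.017,0,0,0]' 120
python3 - <<'E'
from c import *
for n,p in(("wrist",w),("top",read_camera("top")),("scene",read_camera("scene"))):
  for k,z in(("pad_top",52),("top_center",148)):
    for r in landmark_of(p,k)[:3]: print(n,k,np.round(r["position"],1),round(r["confidence"],2),at_z(p,r["position"],z).round(1))
T=state()["tcp_pos"];print("model centre",[body(a,T,[0,0,0]).round(1) for a in(0,.1,.15)])
for k,zk in (("base",40),):
  for p in(read_camera("top"),):print(k,[at_z(p,r["position"],zk).round(1) for r in landmark_of(p,k)[:2]])
E
python3 c.py
```

```text
t: 21.65
tcp_pos: [580.2, 145.1, 156.1]
ee_rot: [-2.06, -2.37, 0.001]
ft_force: [1.1, -1.1, -0.9]
gripper_width: 3.6
finger_force: 118.0
t: 22.4
tcp_pos: [582.4, 196.7, 156.9]
ee_rot: [2.063, 2.369, -0.0]
ft_force: [-0.0, 0.2, -1.1]
gripper_width: 3.5
finger_force: 118.0
wrist pad_top [186.1 175.9] 0.9 [514.9 198.   52. ]
wrist top_center [158.6 215.8] 0.75 [517.9 196.6 148. ]
top pad_top [183.8 187.4] 0.58 [509.3 187.6  52. ]
top pad_top [296.3 187.1] 0.28 [ 514.4 -227.4   52. ]
top top_center [324.2 265.7] 0.97 [ 241.2 -311.   148. ]
top top_center [177.3 184.3] 0.81 [510.8 189.8 148. ]
top top_center [367.5 250.8] 0.67 [ 291.1 -458.8  148. ]
scene pad_top [346.4 254.7] 0.96 [509.  202.4  52. ]
scene pad_top [341.6 254. ] 0.47 [514.3 191.   52. ]
scene top_center [352.4 244.9] 0.8 [526.1 201.8 148. ]
scene top_center [198.6 108.3] 0.72 [ 382.4 -381.2  148. ]
scene top_center [243.2 119.5] 0.71 [ 343.8 -242.7  148. ]
model centre [array([512.8, 197.8, 153.6]), array([516.4, 197.8, 146.8]), array([518.5, 197.7, 143.5])]
base [array([ 501.8, -223.9,   40. ])]
corner [ 72.  198.5] tilt 0.109 res 0.0 far [455.8 198.8 137. ] tcp [582.3 197.4 156.8] F [-0.2 -0.7 -0.6] gw 3.5 t 23.0
```

```bash
python3 - <<'E'
from cell import *
s=state();print(s["qd"].round(3),s["finger_force"]);print(hand_in())
E
```

```text
[-0.001  0.002 -0.    -0.    -0.001  0.   ] 117.99313735216856
the job is handed in; nothing more can be done
None
```

The top shim is peeled off and held still about 10 cm above the light pad's middle, tilted about 0.1 rad (limit 0.2). I handed the job in at about 23 s. The tilt and lift figures are my own camera estimates. The wrist carried only the shim's own weight on the final lift, but I never measured the second shim's position directly. The first peel came loose early, and a failed re-seat pressed the stack with about 18 N before a second attempt reached the required tilt.

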